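# Start up the gourd-engraving station

## Robot

A 6-joint arm with a two-finger parallel gripper is mounted at the origin on the work surface. World frame = base frame: x ahead of the robot, y to its left, z up, the work surface at z = 0. Lengths are in m, angles in rad, forces in N, time in s.
With the tool pointing down it reaches from about 0.275 to 0.725 m from the base axis. Payload 15.9 kg.
Tool frame: the origin (TCP) lies between the finger pads; the fingertips stand 17 mm ahead of it and the grasp point (between the pads) lies 2 mm behind it; z points along the fingers, y is the line along which they close (so a half turn about z gives the same grasp; the last joint's range is limited). The gripper opens to 85 mm and grips with 20 to 120 N. Pads are 22 mm wide; open, the fingers measure 114 mm over their backs; the gripper's body (76 mm by 85 mm) begins 54 mm behind the grasp point. The pads swing forward as they close: fully open they stand 13 mm farther back than shut.
Start: joints at [1.313, 0.213, -0.034, 1.323, 0, 1.571], TCP at [0.127, 0.483, 0.248] pointing down, gripper open.
Joint ranges: [-2.98, 2.98], [-0.74, 1.72], [-1.14, 1.35], [-2.1, 2.04], [-1.57, 1.44], [-3.14, 3.14]. Speed limits (rad/s): [1.89, 1.89, 2.39, 2.57, 3.14, 3.14].

## Interface

Orientations are given as a 3x3 rotation matrix whose columns are the frame's x, y, z axes.
In Python, from station import manip, set_gripper, telemetry, get_image, finish_job gives the robot as it stands. Calls block until the motion is done:
- manip.movep(position, orientation): joint-space move of the TCP to a pose.
- manip.movel(position, attitude=None, speed=0.15): straight line of the TCP; attitude=None keeps the orientation; speed is the mean speed in m/s.
- manip.move_j(angles): joint-space move.
- set_gripper(opening, newtons=None): finger opening in m; newtons is the grip in N (None keeps the last); returns when the fingers have stopped.
- manip.dwell(seconds).
- manip.solve_ik(position, orientation): joint angles nearest the present ones, or None.
- telemetry.read_state(): the state.
- get_image(name): name is "scene" or "top"; returns a dict with "img" (400x640x3 uint8, red, green, blue), "camera_matrix" (3x3 intrinsics, pixels), "world_to_cam" (4x4, takes a point from world to camera coordinates). Camera axes: x right, y down, z forward; pixel columns grow to the right and rows downward; lengths in m; the calibration is good to about 2 mm. A picture is of the moment at which its call begins. There is no depth.
A pose or a line that the arm cannot do raises manip.PlanningError and nothing moves.
- finish_job(): hands the job in; it is judged then, once.
The state is a dict: "clock": time; "q": joint angles; "qd": joint speeds; "joint_torque": joint torques, N m; "position": TCP position; "eef_rot": TCP orientation; "ft_force": force on the tool from outside, world axes, zero at the start; "ft_torque": the same for the moment, N m; "finger_gap": finger opening in m; "grip_force": force on a finger pad.
Only numpy, scipy, OpenCV 4.12 (cv2) and the standard library are available. Lean on these libraries where they do the work, as an engineer would, in place of code of your own. Each camera call takes 0.05 s, during which the arm holds its last target. There are 200 camera calls.

## Task

Get the gourd-engraving station running, using only closed fingertips: first push the big domed button on the dust extractor fully in (it stays in), then tip the power unit's rocker fully over by pushing down its raised far half, and last press the long bar key fully down, hold it for a moment and let it come up again. Press no other key or button, grasp and lift nothing, and leave both machines, the gourds and the handpiece where they stand.

Things in the scene. Friction and masses are not known exactly. Their poses are not given: they have to be found in the camera images.
- extractor: dust extractor: a loose, heavy (about 3.5 kg) grey box 180 x 180 x 140 mm (x, y, z) with vents. Origin at the centre of its underside, z up; flat top at 140 mm. On its top, towards -x, are the big domed button (at x -30, y +40 mm) and the small reset button (x -30, y -45); gourd_b stands at about x +55, y 0.
- dome_top (a point): top centre of the big domed button on the extractor: a black mushroom 44 mm across, standing 23 mm above the extractor's top when out; the point moves with it
- dome (a joint): travel of the domed button: about 0 out, 0.008 m fully in, pushed straight down. It has no spring: it moves against about 3 N of friction and stays where it is pushed
- reset_top (a point): top centre of the small round filter-reset button on the extractor, 18 mm across, standing 10 mm above its top; not to be pressed
- reset_button (a joint): travel of the reset button: 0 up, 0.005 m fully down, springs back; not to be pressed
- power_unit: engraver power unit: a loose, heavy (about 3 kg) box 170 x 250 x 80 mm (x, y, z) with an aluminium top panel at 80 mm. Origin at the centre of its underside, z up. On the panel: a row of three black keys at x -40 mm (square key y +65, round key y 0, long bar key y -70) and, behind them, the rocker switch, its pivot at x +30, y +70; gourd_a stands at about x +50, y -60.
- rocker_pad (a point): point on the surface of the rocker's far half (+x side in the power unit's frame), 24 mm out from the pivot and moving with the rocker. This half is raised while the switch is off; pushed down here by about 8 mm the rocker is fully over. The rocker is a black V-shaped paddle, 70 mm along the unit's x and 32 mm along y, its pivot 9 mm above the panel; the half that is down lies level, its surface 13.5 mm above the panel
- rocker (a joint): angle of the rocker: about 0 off (far half raised 0.36 rad, near half level), 0.36 rad on (far half level, near half raised). It moves against friction of about 2.5 N at rocker_pad and stays where it is left
- bar_top (a point): top centre of the long bar key, 26 x 48 mm (x, y of the power unit), standing 12 mm above the panel
- bar_key (a joint): travel of the bar key: 0 up, 0.005 m fully down; a spring of 1.7 N rising to 4.2 N brings it back up
- square_top (a point): top centre of the square key, 26 x 26 mm, standing 12 mm above the panel; not to be pressed
- square_key (a joint): travel of the square key: 0 up, 0.005 m down, springs back; not to be pressed
- round_top (a point): top centre of the round key, 26 mm across, standing 12 mm above the panel; not to be pressed
- round_key (a joint): travel of the round key: 0 up, 0.005 m down, springs back; not to be pressed
- gourd_a: small carved double gourd on a black foot, 49 mm tall, 29 mm across, standing loose on top of the power unit. Origin at the centre of its underside; not to be moved
- gourd_b: small double gourd, 49 mm tall, 29 mm across, standing loose on top of the dust extractor. Origin at the centre of its underside; not to be moved
- gourd_c: double gourd, 67 mm tall, 40 mm across, standing on the table on the robot's side of the dust extractor. Origin at the centre of its underside; not to be moved
- gourd_d: double gourd, 101 mm tall, 60 mm across, at the back of the table. Origin at the centre of its underside; not to be moved
- gourd_e: double gourd, 168 mm tall, 100 mm across, to the robot's left. Origin at the centre of its underside; not to be moved
- gourd_f: open gourd cup, 72 mm tall, 88 mm across, to the robot's right. Origin at the centre of its underside; not to be moved
- handpiece: engraving handpiece with a wooden grip, about 150 mm long, 18 mm thick, lying along its x axis at the back of the table. Origin at the centre of its underside; not to be moved

How it is judged:
On the way, in this order (a step that is already met when the one before it is completed fails the run):
1. the domed button is pushed fully in (value of joint dome above 0.0065 m), for 0.1 s.
2. the rocker is tipped fully on (value of joint rocker above 0.3 rad), for 0.1 s.
3. the bar key is held fully down for a moment (value of joint bar_key above 0.0038 m), for 0.1 s.
At the end, for the whole second after the job is handed in: The domed button is in (over 6 of 8 mm), the rocker on (over 0.28 of 0.36 rad), the bar key and all other keys are up (within 1 mm), both machines, all gourds and the handpiece stand within 20 mm of where they began, at rest (value of joint dome above 0.006 m and value of joint rocker above 0.28 rad and value of joint each of bar_key, square_key, round_key, reset_button below 0.001 m and distance of each of extractor, power_unit, gourd_a, gourd_b, gourd_c, gourd_d, gourd_e, gourd_f, handpiece from where it was at the start of the episode below 0.02 m and linear speed of each of extractor, power_unit below 0.02 m/s); the robot touches nothing.
It fails at once if the power unit's rocker is tipped on before the extractor's domed button is in (value of joint rocker above 0.2 rad and value of joint dome below 0.0055 m).
It fails at once if the bar key is pressed before the rocker is on (value of joint bar_key above 0.002 m and value of joint rocker below 0.25 rad).
It fails at once if the square, round or reset key is pressed (over 2.5 mm) (value of joint any of square_key, round_key, reset_button above 0.0025 m).
It fails at once if a machine is lifted, or shoved more than 20 mm (distance of any of extractor, power_unit from where it was at the start of the episode above 0.02 m or height (world z) of any of extractor, power_unit above 0.01 m).
It fails at once if a gourd or the handpiece is moved more than 20 mm, lifted or knocked over (distance of any of gourd_a, gourd_b, gourd_c, gourd_d, gourd_e, gourd_f, handpiece from where it was at the start of the episode above 0.02 m or angle between any of gourd_a, gourd_b, gourd_c, gourd_d, gourd_e, gourd_f, handpiece's own z axis and vertical above 0.5 rad).
It also fails if it takes over 53 s, if anything falls off the work surface, if the arm or the gripper's body presses on something with over 40 N, if the wrist force passes 120 N, or if a joint passes its speed limit or range.

## Working session

There is one attempt and no reset: what is moved stays moved. The work goes in short steps, each a Python script; the robot and the scene stay as the last script left them, time stands still between calls to the robot, and variables do not carry over. Pictures are saved under pics/ and viewed, at most 10 in all, crops included, and the job is handed in when it is done.

```bash
mkdir -p pics; ls; python3 - <<'E'
from station import *
import cv2, numpy as np
for n in("scene","top"):
    d=get_image(n); cv2.imwrite(f"pics/{n}0.png",d["img"][:,:,::-1]); np.savez(f"{n}0.npz",**d)
    print(n,d["camera_matrix"].tolist(),np.round(d["world_to_cam"],4).tolist())
s=telemetry.read_state(); print(s["clock"],s["eef_rot"],s["ft_force"])
E
```

```text
pics
scene [[371.7975345954531, 0.0, 317.57238964950807], [0.0, 371.7975345954531, 198.71323631898778], [0.0, 0.0, 1.0]] [[-0.271, 0.9626, 0.0082, 0.166], [0.5939, 0.1739, -0.7856, -0.2702], [-0.7576, -0.208, -0.6187, 1.7617], [0.0, 0.0, 0.0, 1.0]]
top [[520.7786059429139, 0.0, 321.0960910660644], [0.0, 520.7786059429139, 195.06471823726537], [0.0, 0.0, 1.0]] [[0.0013, -1.0, -0.0017, -0.0122], [-0.9932, -0.0011, -0.116, 0.5868], [0.116, 0.0018, -0.9932, 1.5224], [0.0, 0.0, 0.0, 1.0]]
0.1 [[-9.66950323e-01  2.54964743e-01 -2.30258509e-04]
 [ 2.54964847e-01  9.66949893e-01 -9.12017803e-04]
 [-9.88394483e-06 -9.40583735e-04 -9.99999558e-01]] [-0.31165351 -0.6914674  -0.11721774]
```

View pics/scene0.png

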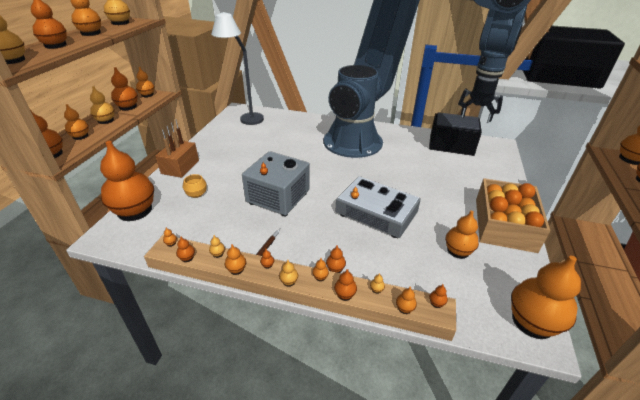

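View pics/top0.png

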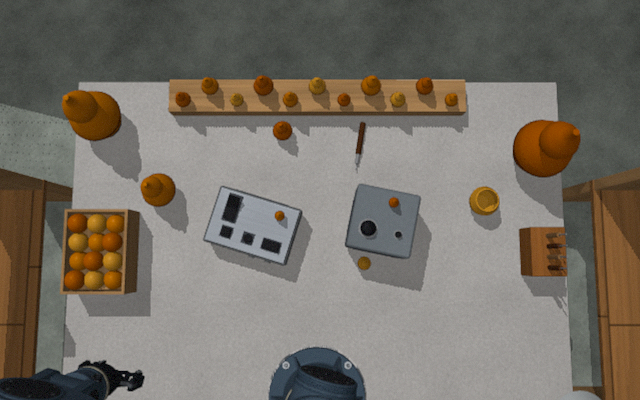

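Top view: the power unit is left of centre, with its square key at about (226,232), round key (247,238), bar (271,246) and rocker (232,208). The extractor's dome is at about (368,228) and its reset button at (398,235). Next I'll measure these blobs.

```bash
cat > h.py <<'E'
import numpy as np, cv2
def ray(d,u,v,z):
    W=d["world_to_cam"];R,t=W[:3,:3],W[:3,3];c=-R.T@t
    r=R.T@np.linalg.solve(d["camera_matrix"],[u,v,1.]);return c+r*(z-c[2])/r[2]
def proj(d,p):
    W=d["world_to_cam"];q=d["camera_matrix"]@(W[:3,:3]@np.asarray(p)+W[:3,3]);return q[:2]/q[2]
def fit(model,meas):   # 2D rigid, returns R,t
    m,w=np.array(model),np.array(meas);a,b=m-m.mean(0),w-w.mean(0)
    th=np.arctan2((a[:,0]*b[:,1]-a[:,1]*b[:,0]).sum(),(a*b).sum())
    R=np.array([[np.cos(th),-np.sin(th)],[np.sin(th),np.cos(th)]]);t=w.mean(0)-R@m.mean(0)
    return th,R,t,np.linalg.norm(w-(m@R.T+t),axis=1)
E
python3 - <<'E'
from h import *
d=dict(np.load("top0.npz"));im=d["img"]
g=im.max(2)
m=((g<60)*255).astype(np.uint8);m[:, :195]=0;m[:,430:]=0;m[:180]=0;m[262:]=0
n,l,s,c=cv2.connectedComponentsWithStats(m)
for i in range(1,n):
    if s[i,4]>15: print(s[i],c[i].round(1),ray(d,*c[i],0.09).round(4), ray(d,*c[i],0.16).round(4))
a=im[180:280,195:435,::-1]; cv2.imwrite("pics/crop.png",cv2.resize(a,None,fx=3.3,fy=3.3,interpolation=cv2.INTER_CUBIC))
E
```

```text
[223 194  18  29 334] [231.7 208. ] [0.5424 0.2452 0.09  ] [0.536 0.233 0.16 ]
[286 212  16  50  68] [293.5 236.4] [0.4613 0.0671 0.09  ] [0.4587 0.0633 0.16  ]
[361 221  15  15 185] [367.9 227.9] [ 0.4858 -0.1455  0.09  ] [ 0.482  -0.1393  0.16  ]
[220 226  13  12 108] [225.9 231.3] [0.4756 0.2604 0.09  ] [0.4723 0.2475 0.16  ]
[242 233  11  12  90] [247.4 238.3] [0.4558 0.1985 0.09  ] [0.4535 0.1885 0.16  ]
[395 232   7   6  28] [398.  234.3] [ 0.4676 -0.2312  0.09  ] [ 0.4648 -0.221   0.16  ]
[261 238  20  15 189] [270.6 245.2] [0.4362 0.1322 0.09  ] [0.4348 0.1253 0.16  ]
[350 247  47  11  52] [372.7 251.7] [ 0.4182 -0.1585  0.09  ] [ 0.4176 -0.1517  0.16  ]
```

View pics/crop.png

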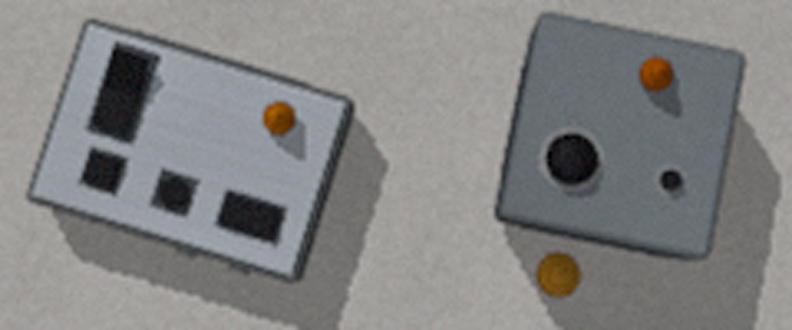

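```bash
cat > go.py <<'E'
from h import *
from station import *
TIP=0.017
d=dict(np.load("top0.npz"))
pk=[(225.9,231.3),(247.4,238.3),(270.6,245.2)]
P=[(-.04,.065),(-.04,0),(-.04,-.07)]
thP,RP,tP,eP=fit(P,[ray(d,*p,.090)[:2] for p in pk])
thE,RE,tE,eE=fit([(-.03,.04),(-.03,-.045)],[ray(d,367.9,227.9,.156)[:2],ray(d,398,234.3,.147)[:2]])
wp=lambda x,y:RP@[x,y]+tP
we=lambda x,y:RE@[x,y]+tE
def att(th): # tool down, closing line along machine y
    c,s=np.cos(th),np.sin(th); return np.array([[-c,-s,0],[-s,c,0],[0,0,-1.]])
def press(xy,z0,zmin,fmax,step=.002):
    """lower tip from z0 until force fmax or tip height zmin"""
    manip.movel([*xy,z0+TIP],speed=.12); f0=telemetry.read_state()["ft_force"][2]; z=z0
    while z>zmin:
        z-=step; manip.movel([*xy,z+TIP],speed=.02)
        s=telemetry.read_state(); f=s["ft_force"][2]-f0
        print(f"cmd {z:.4f} tip {s['position'][2]-TIP:.4f} f {f:.1f} t {s['clock']:.2f}")
        if f>fmax: break
E
python3 - <<'E'
from go import *
print(thP,thE,tP,tE,eP,eE)
print("rocker pivot meas",ray(d,231.7,208,.095)[:2],"fit",wp(.03,.07),"\ngourd_a px",proj(d,[*wp(.05,-.06),.12]),"gourd_b px",proj(d,[*we(.055,0),.18]))
print("corners E",[proj(d,[*we(x,y),.14]).round() for x,y in((.09,.09),(.09,-.09),(-.09,.09),(-.09,-.09))])
print("corners P",[proj(d,[*wp(x,y),.08]).round() for x,y in((.085,.125),(.085,-.125),(-.085,.125),(-.085,-.125))])
for xy,th in((we(-.03,.04),thE),(wp(.053,.07),thP),(wp(-.04,-.07),thP)): print(xy,manip.solve_ik([*xy,.27],att(th)))
E
```

```text
-0.29777342025060327 -0.20117640666001654 [0.49462414 0.1869292 ] [ 0.50373709 -0.18486625] [0.00040926 0.00060887 0.00057612] [7.51155797e-06 7.51155797e-06]
rocker pivot meas [0.54207578 0.24441002] fit [0.54384137 0.24504687] 
gourd_a px [276.08409914 213.35413063] gourd_b px [389.20348596 199.58605258]
corners E [array([358., 182.]), array([421., 195.]), array([345., 246.]), array([410., 259.])]
corners P [array([220., 184.]), array([302., 210.]), array([202., 240.]), array([285., 266.])]
[ 0.48233501 -0.1396783 ] [-0.28187709  0.21503969  0.02280621  1.37856285  0.         -0.08070068]
[0.56582919 0.23829885] [0.39860498 0.46171812 0.36915365 1.47823186 0.         0.6963784 ]
[0.43584699 0.13174544] [ 0.2935422   0.11786126 -0.09400929  1.35892578  0.          0.59131562]
```

All checks agree to within about 2 mm, so I'll close the fingers and press the dome.

```bash
python3 - <<'E'
from go import *
set_gripper(0,20)
xy=we(-.03,.04)
manip.movep([*xy,.28],att(thE))
print(telemetry.read_state()["clock"])
press(xy,.170,.148,14)
manip.movel([*xy,.28],speed=.15)
dd=get_image("top");a=dd["img"][170:280,195:435,::-1];cv2.imwrite("pics/c2.png",cv2.resize(a,None,fx=3.3,fy=3.3))
print(telemetry.read_state()["clock"])
E
```

```text
3.4083
cmd 0.1680 tip 0.1683 f -0.1 t 4.58
cmd 0.1660 tip 0.1659 f -0.6 t 4.83
cmd 0.1640 tip 0.1639 f -0.3 t 5.08
cmd 0.1620 tip 0.1619 f -0.3 t 5.33
cmd 0.1600 tip 0.1599 f -0.4 t 5.58
cmd 0.1580 tip 0.1579 f -0.7 t 5.83
cmd 0.1560 tip 0.1559 f -0.1 t 6.08
cmd 0.1540 tip 0.1547 f 13.4 t 6.33
cmd 0.1520 tip 0.1544 f 41.4 t 6.58
7.525
```

The dome hit its hard stop at a tip height of 0.1547 m. Fully in should be 0.155 m, so it's in. Next is the rocker.

```bash
python3 - <<'E'
from go import *
xy=wp(.053,.07)
manip.movep([*xy,.28],att(thP))
press(xy,.110,.090,12,.0015)
manip.dwell(.15)
manip.movel([*xy,.20],speed=.15)
s=telemetry.read_state(); print(s["clock"],s["ft_force"])
E
```

```text
cmd 0.1085 tip 0.1086 f 0.8 t 10.64
cmd 0.1070 tip 0.1069 f 0.6 t 10.89
cmd 0.1055 tip 0.1054 f 0.2 t 11.14
cmd 0.1040 tip 0.1040 f 0.9 t 11.39
cmd 0.1025 tip 0.1025 f 2.2 t 11.64
cmd 0.1010 tip 0.1009 f 0.9 t 11.89
cmd 0.0995 tip 0.0993 f 1.0 t 12.14
cmd 0.0980 tip 0.0979 f 1.6 t 12.39
cmd 0.0965 tip 0.0964 f 1.5 t 12.64
cmd 0.0950 tip 0.0948 f 1.0 t 12.89
cmd 0.0935 tip 0.0935 f 2.1 t 13.14
cmd 0.0920 tip 0.0932 f 19.0 t 13.39
14.3 [-0.10065554  1.0950711   0.00354774]
```

The rocker stopped at a tip height of 0.0932 m, and level should be 0.0935 m. I'll take a quick check picture before pressing the bar.

```bash
python3 - <<'E'
from go import *
manip.movep([*wp(-.04,-.07),.20],att(thP))
a=get_image("scene")["img"][140:245,230:430,::-1];cv2.imwrite("pics/c3.png",cv2.resize(a,None,fx=4,fy=4,interpolation=cv2.INTER_CUBIC))
print(telemetry.read_state()["clock"])
E
```

```text
15.0583
```

View pics/c3.png

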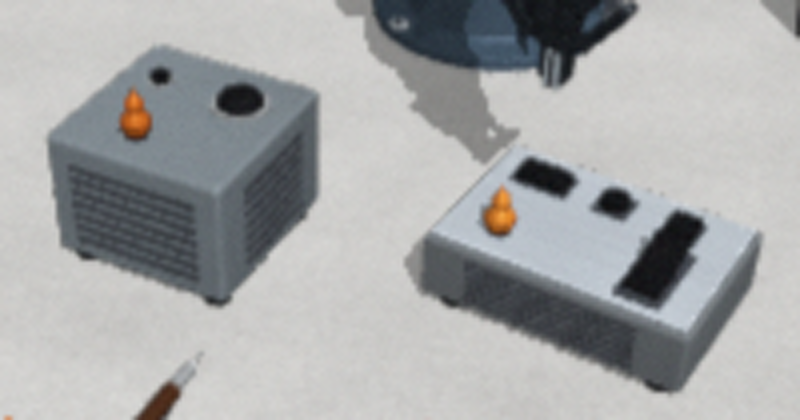

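In this 4x crop, the rocker's far half (about (650,275)) lies level. The dome (about (240,98)) sits low, and both gourds are upright in place. Now the bar key.

```bash
python3 - <<'E'
from go import *
xy=wp(-.04,-.07)
press(xy,.098,.0845,12,.0015)
manip.dwell(.4)
print(telemetry.read_state()["ft_force"][2])
manip.movel([*xy,.25],speed=.15); manip.dwell(.3)
a=get_image("top")["img"][170:280,195:435,::-1];cv2.imwrite("pics/c4.png",cv2.resize(a,None,fx=3.3,fy=3.3))
print(telemetry.read_state()["clock"])
E
```

```text
cmd 0.0965 tip 0.0969 f -0.5 t 16.17
cmd 0.0950 tip 0.0950 f -0.3 t 16.42
cmd 0.0935 tip 0.0934 f -0.5 t 16.67
cmd 0.0920 tip 0.0920 f 1.3 t 16.92
cmd 0.0905 tip 0.0905 f 2.2 t 17.17
cmd 0.0890 tip 0.0890 f 2.2 t 17.42
cmd 0.0875 tip 0.0875 f 3.3 t 17.67
cmd 0.0860 tip 0.0867 f 19.6 t 17.92
19.89298286325959
19.8
```

The bar bottomed out at 0.0867 m (expected 0.087 m), was held, then released. I'll hand the job in.

```bash
python3 -c "
from station import *
print(telemetry.read_state()['ft_force']); print(finish_job())"
```

```text
[ 0.3472964  -0.28150712  0.35411804]
the job is handed in; nothing more can be done
None
```

I pushed the dome in, tipped the rocker on, and pressed, held and released the bar key, each to its hard stop; the job was handed in at about 20 s, but no verdict came back and I didn't check a picture after the bar press.

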